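Load, pin and power the capacitor test dock

TASK

Stand every film capacitor on the bench upright in the carrier of the test dock, one to a well, then slide the carrier fully home. Take the ball-lock pin from its stand, hold its red thumb button in while you put it down through the bracket and the carrier's tongue until its collar rests on the bracket, then let it go so that the button springs out and it locks. Only then throw the red toggle over to on; leave the other things on the bench where they are.

Things in the scene. Friction and masses are not known exactly. Their poses are not given: they have to be found in the camera images.
- cap0: box-shaped film capacitor, blue, 60 mm (its x) by 34 mm (its y) by 55 mm tall, about 0.14 kg, standing on the bench with two small tinned terminals on top (6 mm more, look only); origin at the centre of its underside, z up. Four to six of the six are present; absent ones read None from the start
- cap1: box-shaped film capacitor, blue, 60 mm (its x) by 34 mm (its y) by 55 mm tall, about 0.14 kg, standing on the bench with two small tinned terminals on top (6 mm more, look only); origin at the centre of its underside, z up. Four to six of the six are present; absent ones read None from the start
- cap2: box-shaped film capacitor, white, 60 mm (its x) by 34 mm (its y) by 55 mm tall, about 0.14 kg, standing on the bench with two small tinned terminals on top (6 mm more, look only); origin at the centre of its underside, z up. Four to six of the six are present; absent ones read None from the start
- cap3: box-shaped film capacitor, white, 60 mm (its x) by 34 mm (its y) by 55 mm tall, about 0.14 kg, standing on the bench with two small tinned terminals on top (6 mm more, look only); origin at the centre of its underside, z up. Four to six of the six are present; absent ones read None from the start
- cap4: box-shaped film capacitor, blue, 60 mm (its x) by 34 mm (its y) by 55 mm tall, about 0.14 kg, standing on the bench with two small tinned terminals on top (6 mm more, look only); origin at the centre of its underside, z up. Four to six of the six are present; absent ones read None from the start
- cap5: box-shaped film capacitor, white, 60 mm (its x) by 34 mm (its y) by 55 mm tall, about 0.14 kg, standing on the bench with two small tinned terminals on top (6 mm more, look only); origin at the centre of its underside, z up. Four to six of the six are present; absent ones read None from the start
- dock: fixed test dock: aluminium base 250 x 215 x 18 mm (under dock x = -157 to 93 mm) on which the grey carrier slides; origin on the bench below the carrier's centre when home, x the way it slides home (away from the robot), z up. At the far end the yellow locking bracket: a level plate 40 (x) x 100 (y) x 10 mm on two legs, top 54 mm above the bench
- carrier (a joint): slide of the carrier along dock x, m: 0 drawn out, 0.06 home at its stop; starts 0 to 0.02; about 2 N of friction, stays where left. On its near end an orange push tab, 90 mm wide (y), 10 mm thick, 20 to 62 mm above the bench, centred at dock y = 0, its robot-side face at dock x = -154 mm + slide. On its far end the steel tongue with the 18 mm hole, 9 mm thick, top 42 mm above the bench
- well0 (a point): centre of the floor of well 0 of the carrier (near row 0 to 2, far row 3 to 5), z up, x as the dock's; each well is 74 mm (x) by 48 mm (y) inside, its floor 25 mm above the bench; ribs between wells (18 mm thick across y, 8 mm across x) rise 15 mm, outer walls 17 mm above the floor; wells are 66 mm apart in y, 82 mm in x
- well1 (a point): centre of the floor of well 1 of the carrier (near row 0 to 2, far row 3 to 5), z up, x as the dock's; each well is 74 mm (x) by 48 mm (y) inside, its floor 25 mm above the bench; ribs between wells (18 mm thick across y, 8 mm across x) rise 15 mm, outer walls 17 mm above the floor; wells are 66 mm apart in y, 82 mm in x
- well2 (a point): centre of the floor of well 2 of the carrier (near row 0 to 2, far row 3 to 5), z up, x as the dock's; each well is 74 mm (x) by 48 mm (y) inside, its floor 25 mm above the bench; ribs between wells (18 mm thick across y, 8 mm across x) rise 15 mm, outer walls 17 mm above the floor; wells are 66 mm apart in y, 82 mm in x
- well3 (a point): centre of the floor of well 3 of the carrier (near row 0 to 2, far row 3 to 5), z up, x as the dock's; each well is 74 mm (x) by 48 mm (y) inside, its floor 25 mm above the bench; ribs between wells (18 mm thick across y, 8 mm across x) rise 15 mm, outer walls 17 mm above the floor; wells are 66 mm apart in y, 82 mm in x
- well4 (a point): centre of the floor of well 4 of the carrier (near row 0 to 2, far row 3 to 5), z up, x as the dock's; each well is 74 mm (x) by 48 mm (y) inside, its floor 25 mm above the bench; ribs between wells (18 mm thick across y, 8 mm across x) rise 15 mm, outer walls 17 mm above the floor; wells are 66 mm apart in y, 82 mm in x
- well5 (a point): centre of the floor of well 5 of the carrier (near row 0 to 2, far row 3 to 5), z up, x as the dock's; each well is 74 mm (x) by 48 mm (y) inside, its floor 25 mm above the bench; ribs between wells (18 mm thick across y, 8 mm across x) rise 15 mm, outer walls 17 mm above the floor; wells are 66 mm apart in y, 82 mm in x
- bracket_hole (a point): mouth (top) of the vertical 18 mm through hole in the yellow bracket plate (10 mm thick), 54 mm above the bench, at dock x = 116.5 mm, y = 0; when the carrier is home the hole in its tongue lies straight below (2 mm gap); the space under the tongue is open down to the bench
- pin: ball-lock pin, 0.16 kg, upright at the start in a fixed wooden block 80 x 80 x 50 mm (27 mm hole, collar resting on its top). Steel shank 14 mm thick, 42 mm long, last 9 mm tapered; collar 38 mm wide, 6 mm thick; on it a yellow head 26 (x) x 25 (y) x 42 mm tall, red thumb button on its +y side. Origin on the axis at the collar's underside, z up: tip at -42 mm, top of head at +48 mm
- pin_button (a joint): thumb button, m: 0 out, 0.005 fully in. 20 mm wide (x), at pin z = 14 to 42 mm; across head and button 31 mm when out, 26 mm when in (then centred on the axis). Spring 3 to 7 N; squeezing across pin y with 20 N or more holds it in. Two brass balls at pin z = -27 mm stand out to 24 mm across x and do not yield to pushing; they sink into the shank only while the button is in
- switch_base: fixed grey switch box 70 x 50 x 25 mm of the dock's power toggle; origin at the centre of its underside; the lever pivots 22 mm above the bench about the box's y axis and is 70 mm long to the centre of the red ball (26 mm wide) at its end
- switch (a joint): toggle lever, rad: 0 leaning 0.5 rad to the box's -x (off), 1.0 leaning 0.5 rad to its +x (on); starts 0 to 0.12; stays where it is left, moved by about 1 N at its tip
- brush: green cleaning brush 170 mm long, on the bench; not part of the job, leave it alone
- driver: orange-handled screwdriver 190 mm long, on the bench; not part of the job, leave it alone
- tape: blue roll of tape, 90 mm wide, 24 mm high, on the bench; not part of the job, leave it alone
- spool: steel solder spool, 60 mm wide, 46 mm high, on the bench; not part of the job, leave it alone
- fluxjar: small jar 52 mm wide, 65 mm high, on the bench; not part of the job, leave it alone
Mind the look-alikes: they are no part of the job. Leave any green or turquoise look-alike of the cap4 alone.

How it is judged:
On the way, in this order (a step that is already met when the one before it is completed fails the run):
1. every capacitor present stands in a well of the carrier (angle between each of cap0, cap1, cap2, cap3, cap4, cap5's own z axis and vertical below 0.2 rad and (distance between cap0 and well0 below 0.015 m or distance between cap0 and well1 below 0.015 m or distance between cap0 and well2 below 0.015 m or distance between cap0 and well3 below 0.015 m or distance between cap0 and well4 below 0.015 m or distance between cap0 and well5 below 0.015 m) and (distance between cap1 and well0 below 0.015 m or distance between cap1 and well1 below 0.015 m or distance between cap1 and well2 below 0.015 m or distance between cap1 and well3 below 0.015 m or distance between cap1 and well4 below 0.015 m or distance between cap1 and well5 below 0.015 m) and (distance between cap2 and well0 below 0.015 m or distance between cap2 and well1 below 0.015 m or distance between cap2 and well2 below 0.015 m or distance between cap2 and well3 below 0.015 m or distance between cap2 and well4 below 0.015 m or distance between cap2 and well5 below 0.015 m) and (distance between cap3 and well0 below 0.015 m or distance between cap3 and well1 below 0.015 m or distance between cap3 and well2 below 0.015 m or distance between cap3 and well3 below 0.015 m or distance between cap3 and well4 below 0.015 m or distance between cap3 and well5 below 0.015 m) and (distance between cap4 and well0 below 0.015 m or distance between cap4 and well1 below 0.015 m or distance between cap4 and well2 below 0.015 m or distance between cap4 and well3 below 0.015 m or distance between cap4 and well4 below 0.015 m or distance between cap4 and well5 below 0.015 m) and (distance between cap5 and well0 below 0.015 m or distance between cap5 and well1 below 0.015 m or distance between cap5 and well2 below 0.015 m or distance between cap5 and well3 below 0.015 m or distance between cap5 and well4 below 0.015 m or distance between cap5 and well5 below 0.015 m)), for 0.2 s.
2. the carrier is fully home (value of joint carrier above 0.057 m), for 0.2 s.
3. the pin is through bracket and tongue with its collar down, let go and its button sprung out (value of joint carrier above 0.057 m and distance between pin and bracket_hole below 0.005 m and angle between pin's own z axis and vertical below 0.12 rad and value of joint pin_button below 0.0015 m and contact force between the fingers and pin below 0.2 N), for 0.2 s.
4. the toggle is thrown to on (value of joint switch above 0.85 rad), for 0.2 s.
At the end, for the whole second after the job is handed in: Each capacitor upright (11 deg) in its own well, underside within 15 mm of the floor's middle; carrier home (57 mm or more); pin upright (7 deg), within 5 mm of fully down in the bracket, let go, button out (1.5 mm); toggle 0.85 rad or more; all at rest (all of step 1 and all of step 3 and value of joint switch above 0.85 rad and linear speed of each of cap0, cap1, cap2, cap3, cap4, cap5, pin below 0.03 m/s); the robot touches nothing.
It fails at once if the brush is shoved more than 40 mm from its place (distance of brush from where it was at the start of the episode above 0.04 m).
It fails at once if the driver is shoved more than 40 mm from its place (distance of driver from where it was at the start of the episode above 0.04 m).
It fails at once if the tape is shoved more than 40 mm from its place (distance of tape from where it was at the start of the episode above 0.04 m).
It fails at once if the spool is shoved more than 40 mm from its place (distance of spool from where it was at the start of the episode above 0.04 m).
It fails at once if the fluxjar is shoved more than 40 mm from its place (distance of fluxjar from where it was at the start of the episode above 0.04 m).
Of cap0, cap1, cap2, cap3, cap4, cap5 only 4 to 6 are there at a start; the rules pass over those that are not, and their reading is None.
At some moment in a run one of cap0, cap1, cap2, cap3, cap4, cap5 may be knocked a few centimetres aside while the robot is not near it.
It also fails if it takes over 208 s, if anything falls off the work surface, if the arm or the gripper's body presses on something with over 40 N, if the wrist force passes 120 N, or if a joint passes its speed limit or range.

ROBOT

A 6-joint arm with a two-finger parallel gripper is mounted at the origin on the work surface. World frame = base frame: x ahead of the robot, y to its left, z up, the work surface at z = 0. Lengths are in m, angles in rad, forces in N, time in s.
With the tool pointing down it reaches from about 0.275 to 0.975 m from the base axis. Payload 8.4 kg.
Tool frame: the origin (TCP) lies between the finger pads; the fingertips stand 25 mm ahead of it and the grasp point (between the pads) lies 6 mm ahead of it; z points along the fingers, y is the line along which they close (so a half turn about z gives the same grasp; the last joint's range is limited). The gripper opens to 92 mm and grips with 3 to 60 N. Pads are 20 mm wide; open, the fingers measure 128 mm over their backs; the gripper's body (75 mm by 189 mm) begins 69 mm behind the grasp point.
Start: joints at [1.347, 0.353, 1.633, -0, 1.155, -0.002], TCP at [0.137, 0.61, 0.24] pointing down, gripper open.
Joint ranges: [-2.63, 2.63], [-0.92, 2.1], [0.06, 2.66], [-1.3, 4.44], [0, 2.69], [-3.02, 3.02]. Speed limits (rad/s): [2.22, 2.22, 2.79, 3.14, 3.14, 3.14].

INTERFACE

Orientations are given as a unit quaternion [w, x, y, z].
In Python, from rig import bot gives the robot as it stands. Calls block until the motion is done:
- bot.movep(position, orientation): joint-space move of the TCP to a pose.
- bot.move_straight(position, ori=None, speed=0.15, contact_N=None): straight line of the TCP; ori=None keeps the orientation; speed is the mean speed in m/s. With contact_N (N) it stops when the force on the tool has changed by that much, and returns True; else False.
- bot.movej(angles): joint-space move.
- bot.grip(opening, strength=None): opening from 0.0 (shut) to 1.0 (fully open); strength is the grip in N (None keeps the last); returns when the fingers have stopped.
- bot.dwell(seconds).
- bot.solve_ik(position, orientation): joint angles nearest the present ones, or None.
- bot.capture(name): name is "side" or "top"; returns the picture (400x640x3 uint8, red, green, blue); there is no depth.
- bot.camera_info(name): a dict with "fx", "fy", "cx", "cy" (pixels), "camera_from_world" (4x4, takes a point from world to camera coordinates). Camera axes: x right, y down, z forward; pixel columns grow to the right and rows downward; lengths in m; the calibration is good to about 2 mm. A picture is of the moment at which its call begins. camera_info takes no time and is no camera call.
A pose or a line that the arm cannot do raises bot.MotionError and nothing moves.
- bot.job_done(): hands the job in; it is judged then, once.
Readings, each from a call of its own:
- bot.get_time(): time.
- bot.get_joint_pos(): joint angles.
- bot.get_qd(): joint speeds.
- bot.get_effort(): joint torques, N m.
- bot.get_eef_pos(): TCP position.
- bot.get_orientation(): TCP orientation.
- bot.get_ft_force(): force on the tool from outside, world axes, zero at the start.
- bot.get_wrist_torque(): the same for the moment, N m.
- bot.get_width(): opening from 0.0 (shut) to 1.0 (fully open).
- bot.get_gripper_force(): force on a finger pad.
Only numpy, scipy, OpenCV 4.12 (cv2) and the standard library are available. Lean on these libraries where they do the work, as an engineer would, in place of code of your own. Each camera call takes 0.05 s, during which the arm holds its last target. There are 200 camera calls.

## Working session

There is one attempt and no reset: what is moved stays moved. The work goes in short steps, each a Python script; the robot and the scene stay as the last script left them, time stands still between calls to the robot, and variables do not carry over. Pictures are saved under pics/ and viewed, at most 14 in all, crops included, and the job is handed in when it is done.

```bash
ls; mkdir -p pics; python3 - <<'E'
from rig import bot
import cv2,numpy as np
for n in("top","side"):
    im=bot.capture(n);cv2.imwrite(f"pics/{n}0.png",im[...,::-1])
    c=bot.camera_info(n);T=np.array(c["camera_from_world"]);print(n,c["fx"],c["fy"],c["cx"],c["cy"],T.round(4).tolist(),(-T[:3,:3].T@T[:3,3]).round(3))
print(bot.get_time(),bot.get_orientation())
E
```

```text
pics
top 467.32965402769497 467.32965402769497 325.9887891132201 200.61164655974923 [[0.0268, -0.9996, -0.0, -0.0713], [-0.9965, -0.0268, -0.0795, 0.5652], [0.0795, 0.0021, -0.9968, 1.2426], [0.0, 0.0, 0.0, 1.0]] [ 0.466 -0.059  1.284]
side 405.1652291271674 405.1652291271674 318.22795617896617 201.01145790163196 [[0.985, -0.172, 0.0121, -0.5546], [-0.1129, -0.6967, -0.7085, 0.0734], [0.1303, 0.6965, -0.7057, 1.3206], [0.0, 0.0, 0.0, 1.0]] [ 0.383 -0.964  0.991]
0.1 [-7.15317464e-05  1.10662061e-01  9.93857901e-01 -6.12608386e-04]
```

View pics/top0.png

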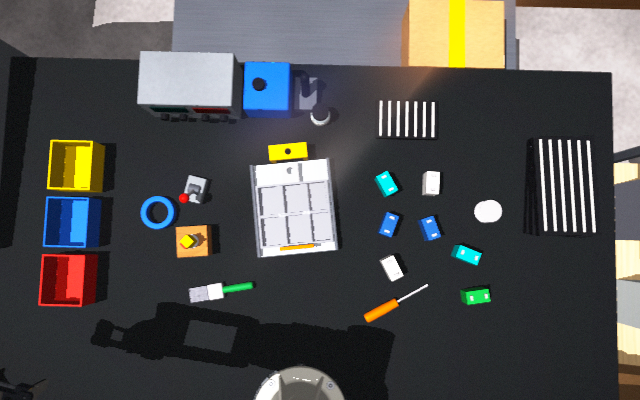

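View pics/side0.png

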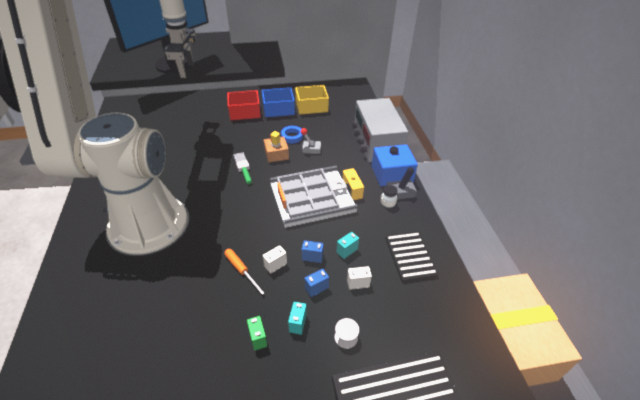

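Candidates in top view: blue (389,223) and (430,227), and white (431,183) and (391,267), match the capacitor description. The turquoise boxes (386,183) and (467,255) and the green one (476,295) are look-alikes. The white round thing at (488,211) is the spool or jar. The pin is at (190,240), the toggle's red ball at (183,198), the carrier at about (293,207) and the bracket at (288,151). I'll check these in a close crop.

```bash
python3 - <<'E'
import cv2,numpy as np
t=cv2.imread("pics/top0.png")
a=cv2.resize(t[160:310,360:500],(560,600),interpolation=cv2.INTER_CUBIC)
cv2.imwrite("pics/c1.png",a)
b=cv2.resize(t[135:265,150:350],(800,520),interpolation=cv2.INTER_CUBIC)
cv2.imwrite("pics/c2.png",b)
E
```

```text
(no output)
```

View pics/c1.png

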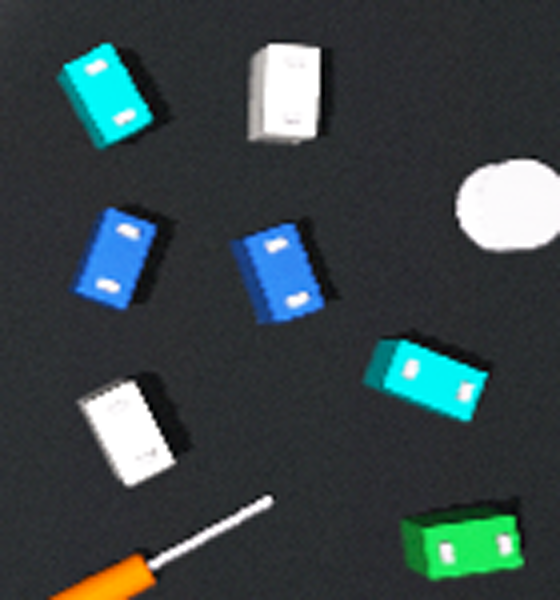

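View pics/c2.png

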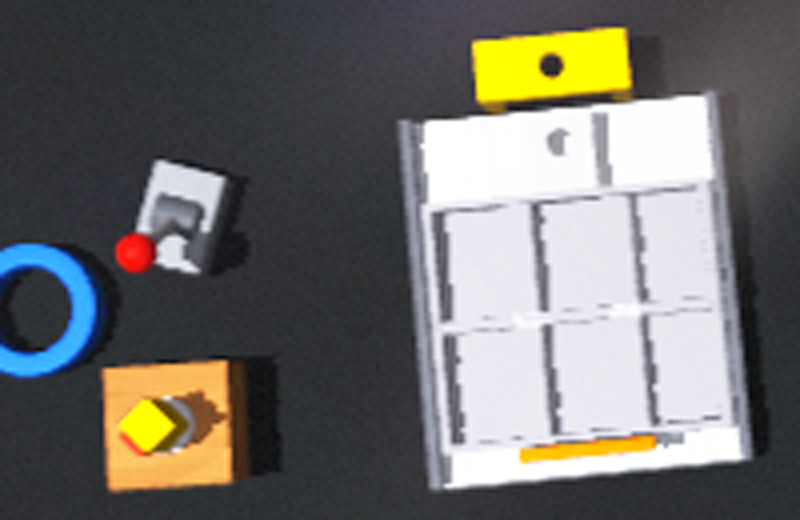

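The crop confirms the four capacitors: blue tops with two terminals, white tops with two terminals. The look-alikes are clearly turquoise or green. The red pin button is on the lower-left side of the head in the image. Now I'll measure.

```bash
cat > h.py <<'E'
from rig import bot
import cv2,numpy as np
def ray(n,p,z):
    c=bot.camera_info(n);T=np.array(c["camera_from_world"]);R=T[:3,:3];o=-R.T@T[:3,3]
    d=R.T@np.array([(p[0]-c["cx"])/c["fx"],(p[1]-c["cy"])/c["fy"],1]);return (o+d*(z-o[2])/d[2])[:2]
def proj(n,P):
    c=bot.camera_info(n);T=np.array(c["camera_from_world"]);q=T[:3,:3]@np.array(P)+T[:3,3]
    return np.array([c["fx"]*q[0]/q[2]+c["cx"],c["fy"]*q[1]/q[2]+c["cy"]])
def blobs(mask,n,z,amin=60,up=4):
    "metric min-area rectangles of the blobs: centre, long-axis yaw, sizes (mm), pixel"
    out=[]
    for k in cv2.findContours(mask.astype(np.uint8)*255,cv2.RETR_EXTERNAL,cv2.CHAIN_APPROX_NONE)[0]:
        if cv2.contourArea(k)<amin*up*up: continue
        px=(k[:,0]+.5)/up-.5
        w=np.array([ray(n,p,z) for p in px])*1000
        (c,s,a)=cv2.minAreaRect(w.astype(np.float32));a=np.deg2rad(a)
        if s[1]>s[0]: a+=np.pi/2;s=s[::-1]
        out.append((np.array(c)/1000,(a+np.pi/2)%np.pi-np.pi/2,np.round(s,1),px.mean(0).round(1)))
    return out
def load(n,im=None):
    im=bot.capture(n) if im is None else im
    b=cv2.resize(im,None,fx=4,fy=4,interpolation=cv2.INTER_CUBIC)
    return b,cv2.cvtColor(b,cv2.COLOR_RGB2HSV)
E
python3 - <<'E'
from h import *
im=cv2.imread("pics/top0.png")[...,::-1].copy();b,h=load("top",im)
H,S,V=[h[...,i].astype(int) for i in range(3)]
def show(t,m,z,amin=60):
    for c,a,s,p in blobs(m,"top",z,amin): print(t,c.round(4),round(a,3),s,p)
show("blue",(H>100)&(H<125)&(S>140)&(V>150),.055)
show("white",(S<60)&(V>215),.055)
show("whiteall",(S<60)&(V>110),.0275)
show("yelhead/bracket@54",(H>22)&(H<36)&(S>150)&(V>200),.054)
show("yel@98",(H>22)&(H<36)&(S>150)&(V>200),.098)
show("wood@50",(H>5)&(H<22)&(S>90)&(V>150),.05)
show("orange@62",(H>8)&(H<22)&(S>200)&(V>150),.062,20)
show("red@83",((H<6)|(H>174))&(S>180)&(V>120),.083,5)
show("greyhigh",(S<60)&(V>100),.025)
g=(V<90)
show("hole@54",g,.054,3)
E
```

```text
blue [ 0.5002 -0.3324] 0.372 [60.6 36.9] [430.5 227.7]
blue [ 0.5064 -0.2221] -0.35 [60.8 36. ] [388.5 224.3]
blue [0.4908 0.6265] 0.001 [133.6 114.8] [ 65.5 221.7]
blue [0.5217 0.3886] -1.544 [89.6 87.6] [156.7 212.1]
blue [0.8698 0.1133] 0.002 [134.5 124. ] [266.2  85.6]Traceback (most recent call last):
  File "<stdin>", line 7, in <module>
  File "<stdin>", line 5, in show
  File "h.py", line 15, in blobs
    w=np.array([ray(n,p,z) for p in px])*1000
                ~~~^^^^^^^
  File "h.py", line 4, in ray
    c=bot.camera_info(n);T=np.array(c["camera_from_world"]);R=T[:3,:3];o=-R.T@T[:3,3]
ValueError: time passes only in moves, steps and waits
```

```bash
python3 - <<'E'
s=open("h.py").read()
s=s.replace('bot.camera_info(n)','CI[n]').replace("def ray",'CI={n:bot.camera_info(n) for n in("top","side")}\ndef ray',1)
open("h.py","w").write(s)
E
cat > meas.py <<'E'
from h import *
def show(t,m,z,amin=60,amax=1e9):
    for c,a,s,p in blobs(m,"top",z,amin):
        if s[0]<300 and 120<p[0]<520 and p[1]>130: print(t,c.round(4),round(a,3),s,p)
E
python3 - <<'E'
from meas import *
im=cv2.imread("pics/top0.png")[...,::-1].copy();b,h=load("top",im)
H,S,V=[h[...,i].astype(int) for i in range(3)]
show("white",(S<60)&(V>215),.055)
show("yel@54",(H>22)&(H<36)&(S>150)&(V>200),.054)
show("yel@98",(H>22)&(H<36)&(S>150)&(V>200),.098)
show("wood@50",(H>5)&(H<22)&(S>90)&(V>150),.05)
show("orange@62",(H>8)&(H<22)&(S>200)&(V>150),.062,20)
show("red@83",((H<6)|(H>174))&(S>180)&(V>120),.083,5)
show("redbtn@85",((H<8)|(H>170))&(S>120)&(V>120),.085,1)
show("grey",(S<60)&(V>100),.025)
sub=np.zeros_like(V,bool);sub[4*145:4*158,4*280:4*296]=1
show("hole@54",(V<130)&sub,.054,2)
E
```

```text
white [0.0795 0.075 ] -0.621 [86.5 37.9] [269.  387.8]
white [0.3128 0.2687] -1.369 [43.9 35.5] [198.6 293.8]
white [0.3209 0.2269] 0.195 [38.6 38.1] [214.7 291. ]
white [ 0.3931 -0.2327] 0.486 [59.4 35.7] [392.1 267.8]
white [ 0.5492 -0.4818] -1.484 [72.2 56.7] [487.7 210.8]
white [0.5953 0.2923] -0.213 [46.3 44. ] [194.2 183.9]
white [ 0.6209 -0.3363] 0.008 [59.8 35.7] [432.3 182.2]
white [0.5452 0.0277] 0.124 [241.9 195.6] [293.8 208.3]
yel@54 [0.4483 0.3081] 0.825 [27.7 27. ] [185.9 240.8]
yel@54 [0.6945 0.0501] -1.447 [102.5  41.4] [287.4 150.9]
yel@98 [0.449 0.295] 0.825 [26.7 26. ] [185.9 240.8]
yel@98 [0.6863 0.0462] -1.447 [98.8 39.9] [287.4 150.9]
wood@50 [ 0.2832 -0.2065] -1.06 [94.9 25.1] [380.8 310. ]
wood@50 [0.4489 0.2949] -1.478 [82.7 80.8] [191.5 240.8]
orange@62 [ 0.2849 -0.2048] -1.06 [93.  24.8] [380.7 310.1]
red@83 [0.5594 0.3114] 0.827 [25.  24.8] [183.4 197.8]
redbtn@85 [0.436  0.3066] 0.851 [19.2  2.6] [182.6 245.9]
redbtn@85 [0.5596 0.3108] 0.823 [25.4 25.2] [183.5 197.7]
grey [0.0859 0.0031] -1.544 [236.5  84.1] [297.5 384.4]
grey [ 0.3273 -0.2922] -1.05 [93.9  8.6] [412.3 292.7]
grey [0.3127 0.2572] -1.373 [91.5 43.6] [205.8 292.6]
grey [ 0.3917 -0.2355] 0.484 [67.  41.1] [390.9 266.8]
grey [ 0.5508 -0.4925] -1.454 [77.7 61.8] [487.7 211. ]
grey [0.5889 0.3028] -0.229 [71.3 51.4] [195.1 190. ]
grey [ 0.6229 -0.3387] -0.033 [68.2 47.6] [430.8 183.1]
grey [0.5483 0.0314] 0.124 [254.9 220.4] [293.2 207.2]
hole@54 [0.6944 0.0498] -1.544 [14.  13.5] [287.4 151. ]
```

```bash
cat > ops.py <<'E'
from meas import *
from scipy.spatial.transform import Rotation as Rn
YAW=.124;U=np.array([np.cos(YAW),np.sin(YAW)]);W=np.array([-U[1],U[0]])
HOLE=np.array([.6945,.0500]);O=HOLE-.1165*U
dock=lambda x,y:O+x*U+y*W
def quat(th):
    y=np.array([np.cos(th),np.sin(th),0]);z=np.array([0,0,-1.])
    q=Rn.from_matrix(np.c_[np.cross(y,z),y,z]).as_quat();return [float(v) for v in (q[3],q[0],q[1],q[2])]
def ori(p,z,th):
    "tool-down orientation closing along th (mod pi) with the last joint nearest its middle"
    c=[]
    for t in(th,th+np.pi):
        q=bot.solve_ik([*map(float,p),z],quat(t))
        if q is not None:c.append((abs(q[5]),quat(t)))
    return min(c)[1]
P=lambda p,z:[float(p[0]),float(p[1]),float(z)]
def caps(im):
    b,h=load("top",im);H,S,V=[h[...,i].astype(int) for i in range(3)];o=[]
    for n,m in(("blue",(H>100)&(H<125)&(S>140)&(V>150)),("white",(S<60)&(V>215))):
        for c,a,s,p in blobs(m,"top",.055):
            if abs(s[0]-60)<5 and abs(s[1]-36)<5 and c[1]<-.12: o.append((n,c,a))
    return o
def slide(im):
    b,h=load("top",im);H,S,V=[h[...,i].astype(int) for i in range(3)]
    m=(H>10)&(H<24)&(S>150)&(V>150);k=np.zeros_like(m);k[4*205:4*262,4*265:4*330]=1
    r=blobs(m&k,"top",.062,15)
    if not r: return None
    c,a,s,p=max(r,key=lambda r:r[2][0]);print("tab",c.round(4),s,p);return (c-O)@U+.149
E
python3 - <<'E'
from ops import *
im=bot.capture("top");s=slide(im);print("slide",s)
for c in caps(im):
    print(c, end=" ")
    for z in(.053,.2): print(bot.solve_ik(P(c[1],z),ori(c[1],z,c[2]+np.pi/2)) is not None,end=" ")
for x in(-41,41):
    for y in(-66,66):
        w=dock(x/1000+s-.06,y/1000);print(x,y,w.round(3),proj("top",[*w,.025]).round(1))
E
```

```text
tab [0.4414 0.0172] [88.6  9.9] [294.5 247. ]
slide 0.010250432279105243
('blue', array([ 0.50021954, -0.33240805]), np.float64(0.3715493548752644)) True True ('blue', array([ 0.50639429, -0.22207158]), np.float64(-0.3502826487009232)) True True ('white', array([ 0.39306659, -0.23267085]), np.float64(0.48586641019427024)) True True ('white', array([ 0.62093738, -0.33625354]), np.float64(0.007605345169534372)) True True -41 -66 [ 0.497 -0.041] [319.7 226.3]
-41 66 [0.481 0.09 ] [270.8 231. ]
41 -66 [ 0.578 -0.031] [316.8 196.1]
41 66 [0.562 0.1  ] [268.2 200.8]
```

```bash
cat >> ops.py <<'E'
def pick_place(c,well,s):
    n,p,a=c;th=a+np.pi/2;q=ori(p,.053,th)
    bot.grip(60/92,25);bot.movep(P(p,.16),q);bot.move_straight(P(p,.053),speed=.12)
    bot.grip(0.,25);w=bot.get_width()*92;print("held width",round(w,1),bot.get_gripper_force())
    if w<28: raise SystemExit("no cap")
    bot.move_straight(P(p,.17),speed=.25)
    t=dock(well[0]+s-.06,well[1]);q=ori(t,.08,YAW+np.pi/2)
    bot.movep(P(t,.17),q);bot.move_straight(P(t,.105),speed=.15)
    hit=bot.move_straight(P(t,.0775),speed=.04,contact_N=6);z=bot.get_eef_pos()[2];print("down",hit,z)
    if z>.086: raise SystemExit("stopped high")
    bot.grip(50/92);bot.move_straight(P(t,.17),speed=.2)
E
python3 - <<'E'
from ops import *
im=bot.capture("top");s=slide(im);cs=caps(im);c=min(cs,key=lambda c:np.hypot(*(c[1]-[.506,-.222])))
pick_place(c,(.041,-.066),s)
bot.movep(P((.45,.25),.3),quat(0))
im=bot.capture("top");cv2.imwrite("pics/t1.png",im[...,::-1]);print(bot.get_time(),slide(im))
for c in caps(im):print(c)
E
```

```text
tab [0.4414 0.0172] [88.6  9.9] [295.  246.9]
held width 33.8 24.994695782661438
down True 0.07821586129399714
tab [0.4381 0.0432] [39.2  9.9] [286.1 248.1]
10.6083 0.010202053932749866
('blue', array([ 0.50037018, -0.33272888]), np.float64(0.36735500931644416))
('white', array([ 0.39310419, -0.23314522]), np.float64(0.49614527989559454))
('white', array([ 0.62104022, -0.33634683]), np.float64(-0.06829929615811814))
```

View pics/t1.png

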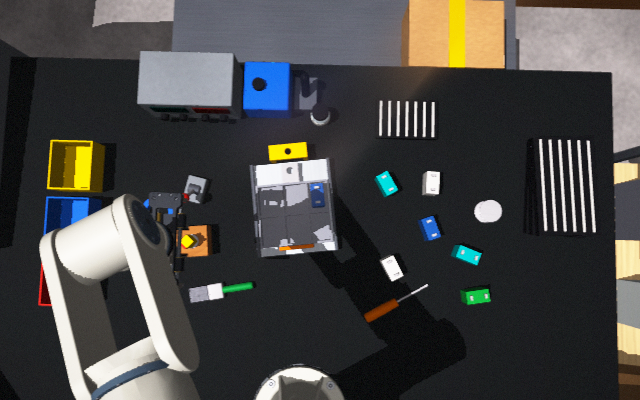

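The blue cap now stands in the far-right well at (318,195). The others are unmoved.

```bash
python3 - <<'E'
from ops import *
park=lambda:bot.movej([1.347,.353,1.633,0,1.155,0])
for well in((.041,.066),(-.041,-.066),(-.041,.066)):
    park();im=bot.capture("top");s=slide(im);cs=caps(im)
    for c in cs:print(c[0],c[1].round(3),round(c[2],3))
    pick_place(max(cs,key=lambda c:c[1][1]),well,s)
park();im=bot.capture("top");print(bot.get_time(),slide(im),caps(im))
cv2.imwrite("pics/t2.png",cv2.resize(im[130:310,180:500],(800,450),interpolation=cv2.INTER_CUBIC)[...,::-1]);np.save("t2.npy",im)
im=bot.capture("side");cv2.imwrite("pics/s2.png",cv2.resize(im[150:350,220:400],(540,600),interpolation=cv2.INTER_CUBIC)[...,::-1])
E
```

```text
tab [0.4416 0.0172] [88.5  9.9] [296.3 246.7]
blue [ 0.5   -0.332] 0.372
white [ 0.393 -0.233] 0.486
white [ 0.621 -0.336] -0.061
held width 34.3 24.997540712356567
down True 0.07819884839241059
tab [0.4419 0.0172] [88.5 10. ] [296.4 246.5]
blue [ 0.5   -0.332] 0.372
white [ 0.621 -0.336] 0.008
held width 33.8 25.000701248645782
down True 0.07816823412001545
tab [0.4421 0.0173] [88.5 10.2] [296.4 246.5]
white [ 0.621 -0.336] 0.008
held width 34.1 24.68459039926529
down True 0.07819656502382002
tab [0.4425 0.0173] [88.5 10.1] [296.6 246.3]
49.65 0.011371178713989932 []
```

View pics/t2.png

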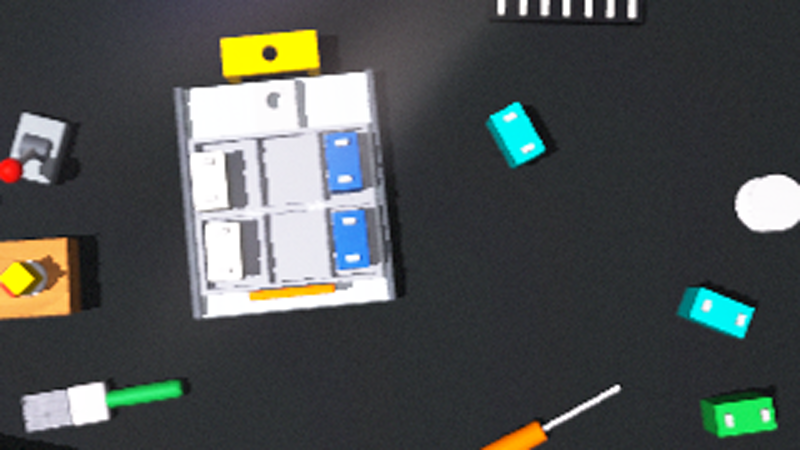

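View pics/s2.png

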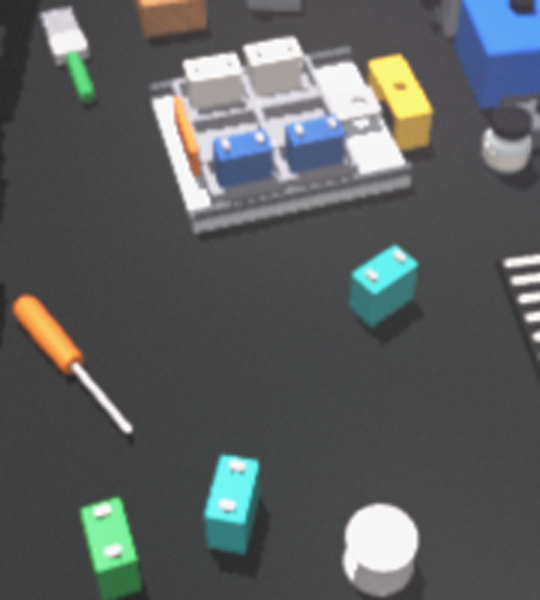

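All four caps are upright in the four corner wells, and the bench holds only look-alikes and clutter. Next I'll check the offsets numerically and push the carrier home.

```bash
python3 - <<'E'
from ops import *
im=np.load("t2.npy");s=slide(im)
b,h=load("top",im);H,S,V=[h[...,i].astype(int) for i in range(3)]
for m in((H>100)&(H<125)&(S>140)&(V>150),(S<40)&(V>225)):
    for c,a,sz,p in blobs(m,"top",.08):
        d=np.array([(c-O)@U-s+.06,(c-O)@W]);
        if abs(d).max()<.12 and sz[0]<80: print("cap dock mm",(d*1000).round(1),sz,round(a,2))
bot.grip(0.,20)
q=ori(dock(-.2,0),.1,YAW+np.pi/2)
bot.movep(P(dock(-.2,0),.15),q);bot.move_straight(P(dock(-.2,0),.062),speed=.15)
bot.move_straight(P(dock(-.154+s-.022,0),.062),speed=.1)
hit=bot.move_straight(P(dock(-.09,0),.062),speed=.05,contact_N=14)
e=np.array(bot.get_eef_pos());print(hit,((e[:2]-O)@U).round(4),bot.get_ft_force())
bot.move_straight(P(dock(-.2,0),.062),speed=.15);bot.move_straight(P(dock(-.2,0),.2),speed=.2)
bot.movej([1.347,.353,1.633,0,1.155,0])
im=bot.capture("top");np.save("t3.npy",im);print(bot.get_time());O_=O
k=im.copy();cv2.imwrite("pics/t3.png",cv2.resize(im[130:270,150:350],(800,560),interpolation=cv2.INTER_CUBIC)[...,::-1])
print("slide",slide(im))
E
```

```text
tab [0.4425 0.0173] [88.5 10.1] [296.6 246.3]
cap dock mm [-41.6 -67.3] [58.9 34.6] 0.14
cap dock mm [ 39.3 -66.9] [59.4 33.5] 0.15
True -0.1044 [-0.80893345  0.40439072 -0.47429453]
59.1833
tab [0.4906 0.0231] [87.7  9.4] [294.3 227.7]
slide 0.059840860227433304
```

View pics/t3.png

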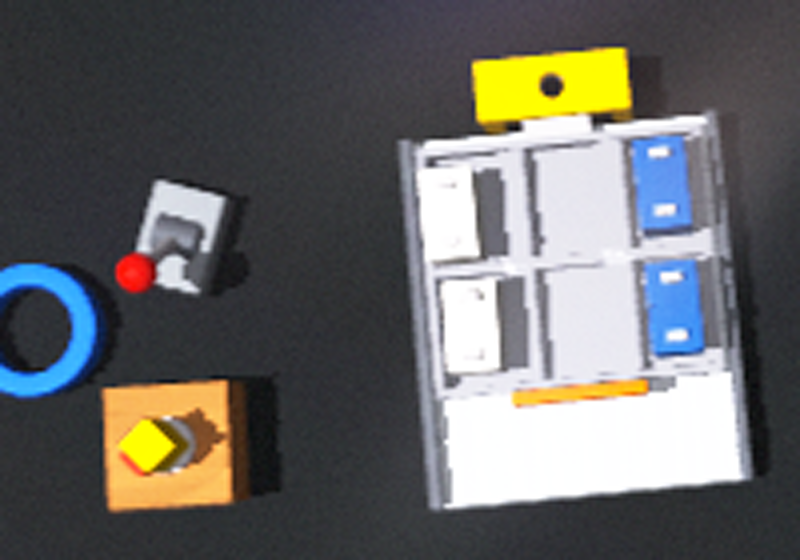

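```bash
python3 - <<'E'
from ops import *
im=np.load("t3.npy");b,h=load("top",im);H,S,V=[h[...,i].astype(int) for i in range(3)]
for c,a,s,p in blobs((H>22)&(H<36)&(S>150)&(V>200),"top",.098):
    if s[0]<40: pin=c;print(c,a,s)
    else: print("br",c,a,s)
th=2.40
q=ori(pin,.085,th);bot.grip(52/92,40)
bot.movep(P(pin,.16),q);print("d",bot.move_straight(P(pin,.085),speed=.06,contact_N=8),bot.get_eef_pos())
bot.grip(0.,40);print("w",bot.get_width()*92,bot.get_gripper_force())
bot.move_straight(P(pin,.2),speed=.1);print("w",bot.get_width()*92,bot.get_gripper_force(),bot.get_ft_force())
q=ori(HOLE,.1,YAW+np.pi/2);bot.movep(P(HOLE,.17),q);bot.move_straight(P(HOLE,.138),speed=.08)
im=bot.capture("side");cv2.imwrite("pics/s4.png",cv2.resize(im[110:230,270:430],(800,600),interpolation=cv2.INTER_CUBIC)[...,::-1]);print(bot.get_time())
E
```

```text
[0.44911829 0.29487189] 0.8217897936401903 [26.6 26.5]
br [0.6861344  0.04609579] -1.446153130665218 [98.6 40.3]
br [0.63615033 0.60282642] 0.0007929638217452073 [128.3 110.1]
br [ 1.01033685 -0.38621573] 0.003227267242856824 [182.9  44. ]
d False [0.44936163 0.29502921 0.08535691]
w 25.091385608955395 39.988911151885986
w 25.55485251520117 39.96900916099548 [ 0.17800893  0.82996516 -2.06110633]
66.8333
```

View pics/s4.png

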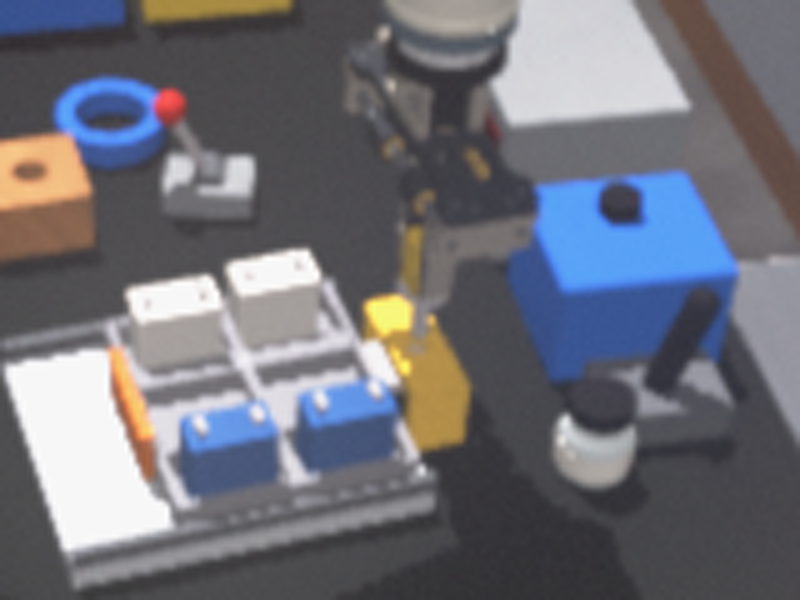

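The pin is held with its button in, and its tip is just over the bracket hole at about (418,340). Inserting now.

```bash
python3 - <<'E'
from ops import *
offs=[(0,0)]+[(r*np.cos(k),r*np.sin(k)) for r in(.0012,.0024) for k in np.arange(8)*np.pi/4]
for o in offs:
    t=HOLE+o;bot.move_straight(P(t,.136),speed=.05)
    hit=bot.move_straight(P(t,.0886),speed=.03,contact_N=6);e=bot.get_eef_pos();print(np.round(o,4),hit,round(e[2],4),bot.get_ft_force())
    if e[2]<.0925:break
    bot.move_straight(P(t,e[2]+.004),speed=.05)
    if e[2]<.12: break
print("w",bot.get_width()*92,bot.get_time())
im=bot.capture("side");cv2.imwrite("pics/s5.png",cv2.resize(im[110:230,270:430],(800,600),interpolation=cv2.INTER_CUBIC)[...,::-1])
E
```

```text
[0 0] True 0.0895 [-0.68357627  0.07421527  5.32757399]
w 25.164994560632632 68.55
```

The pin went straight in, with collar contact at 0.0895 against 0.0894 expected. Next: release, retreat and check.

```bash
python3 - <<'E'
from ops import *
bot.grip(56/92,20);bot.dwell(.3);e=bot.get_eef_pos()
bot.move_straight(P(e,.2),speed=.12)
bot.movej([1.347,.353,1.633,0,1.155,0])
im=bot.capture("top");b,h=load("top",im);H,S,V=[h[...,i].astype(int) for i in range(3)]
k=np.zeros_like(V,bool);k[:,4*250:4*330]=1
for z in(.102,.054):show("yel",(H>22)&(H<36)&(S>150)&(V>200)&k,z)
print("slide",slide(im),bot.get_time())
a=cv2.resize(im[130:250,250:340],(450,600),interpolation=cv2.INTER_CUBIC)
im=bot.capture("side");c=cv2.resize(im[150:210,320:375],(350,382),interpolation=cv2.INTER_CUBIC)
o=np.zeros((600,800,3),np.uint8);o[:,:450]=a;o[:382,450:]=c
cv2.imwrite("pics/p6.png",o[...,::-1])
E
```

```text
yel [0.6868 0.046 ] -1.44 [98.4 42.9] [288.4 150.6]
yel [0.6957 0.0503] -1.44 [102.4  44.7] [288.4 150.6]
tab [0.4907 0.0232] [87.9  9.2] [294.3 227.8]
slide 0.05997752913943785 73.425
```

View pics/p6.png

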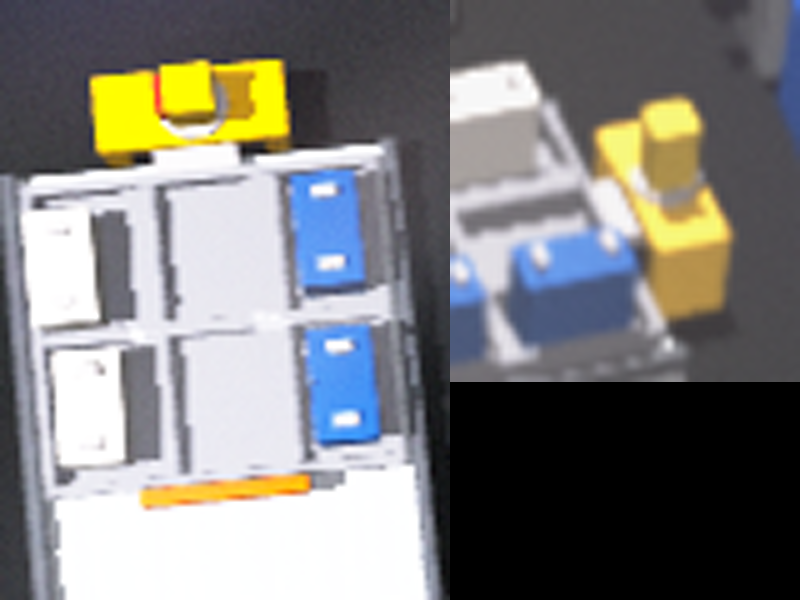

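The pin is seated upright with its collar on the bracket and the red button visible, sprung out, on the head's left side. Now the toggle.

```bash
python3 - <<'E'
from ops import *
B=np.array([.5889,.3028]);a=-.229;u=np.array([np.cos(a),np.sin(a)])
f=lambda x:B+x*u
q=ori(f(-.08),.1,a+np.pi/2);bot.grip(0.,20)
bot.movep(P(f(-.085),.18),q);bot.move_straight(P(f(-.085),.1),speed=.15)
hit=bot.move_straight(P(f(.014),.1),speed=.06,contact_N=8)
e=np.array(bot.get_eef_pos());print(hit,(e[:2]-B)@u,bot.get_ft_force())
bot.move_straight(P(f(-.085),.1),speed=.15);bot.move_straight(P(f(-.085),.2),speed=.2)
bot.movej([1.347,.353,1.633,0,1.155,0])
im=bot.capture("top");b,h=load("top",im);H,S,V=[h[...,i].astype(int) for i in range(3)]
for c,an,s,p in blobs(((H<6)|(H>174))&(S>180)&(V>120),"top",.083,15):
    if 150<p[0]<250 and p[1]<230: print("ball box x mm",(c-B)@u*1000,s,p)
print("slide",slide(im),bot.get_time())
t=cv2.resize(im[130:270,150:350],(800,560),interpolation=cv2.INTER_CUBIC);cv2.imwrite("pics/t7.png",t[...,::-1])
E
```

```text
True 0.010408278770510985 [-1.31746315  1.76952837  0.55995935]
ball box x mm 34.489200028874095 [24.3 24. ] [190.2 173.8]
tab [0.4905 0.0231] [87.6  9.5] [294.1 227.8]
slide 0.0597769735071732 81.4833
```

View pics/t7.png

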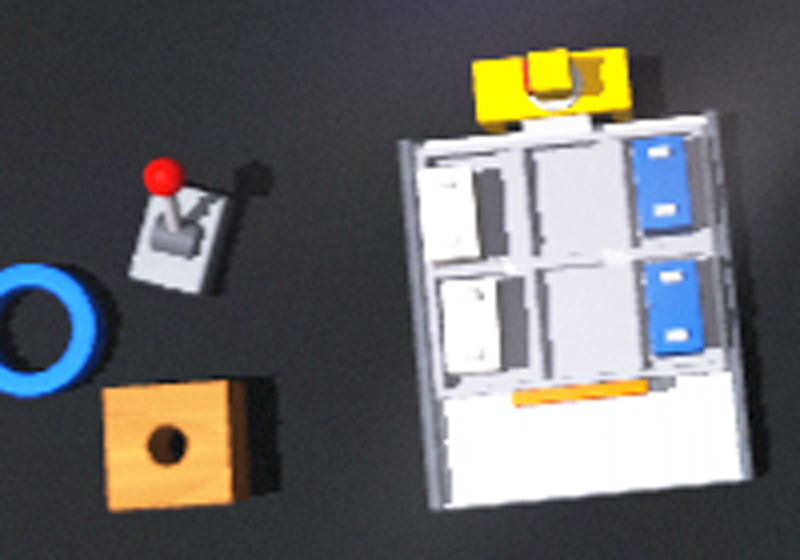

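The toggle is fully over: the ball is at +34 mm, at (163,177). Pin, caps and carrier are in place, so I'm handing in.

```bash
python3 -c "
from rig import bot
print(bot.job_done())"
```

```text
the job is handed in; nothing more can be done
None
```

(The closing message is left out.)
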